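# Post a ring box through the drop safe's sprung flap

### The job

Drop the small ring box into the safe: press the sprung flap in the safe's top well down with one fingertip and hold it there while your other fingertip pushes the box over the sill so that it falls through, then take your hand away and let the flap spring shut. Hold the flap until the box is down; the box is only pushed, gently, never pinched, lifted or slid out onto the shut flap, and everything else stays standing where it is.

Things in the scene. Friction and masses are not known exactly. Their poses are not given: they have to be found in the camera images.
- safe: the drop safe, a fixed grey steel box with a white door and key lock on its front (-x) side; x -115 to +125 mm, y -130 to +130 mm, flat stainless top 150 mm above the desk. Origin: on the desk under it, z up. Along the top's +y, -y and +x edges runs a lip 6 mm high, 4 mm thick. Hollow inside, 137 mm deep, wider than the trap all round (85 mm more on the +x side)
- flap (a joint): angle (rad) of the steel trap flap in the top (117 mm in safe x, 106 mm in y, 3 mm thick): 0 shut, flush with the top; stop at 1.15. Hinged along its front (-x) edge, its free edge (+x) swings down into the safe. A spring shuts it: about 0.16 Nm about the hinge to start, 0.30 Nm at 0.8 rad (45 mm from the hinge: 4 N to 7 N). Shut, it would carry the ring box
- hinge_mid (a point): middle of the flap's hinge line (safe x -85, y +60 mm), at the height of the top plate; axes as the safe's. Hinge knuckles stand up to 6 mm above the plate here
- flap_edge (a point): middle of the flap's free edge, on its top face; moves with the flap (shut: safe x +32, y +60 mm, plate height)
- sill (a point): point on the sill, the -y edge of the trap opening, at the plate's top (safe x -5, y +5 mm); axes as the safe's. The opening is x -85 to +35, y +5 to +115 mm of the safe; the plate (4 mm thick) is bare on the -y side of the sill. +y points from the plate across the flap, along the hinge: the way the ring box goes
- ring_box_mid (a point): centre of the small black ring box, 46 mm (its x) by 34 mm (its y) by 24 mm tall, 60 to 120 g, with a thin brass seam, lying flat on the top plate with one long side about 1 to 12 mm from the sill, in front of the free-edge part of the flap; its y points roughly across the sill
- watch_case: a larger grey watch case, 62 x 62 x 42 mm, on the top plate; stays. Origin under its centre
- stamp: a wooden hand stamp, 32 mm across and 60 mm tall, standing on the top plate behind the flap; stays. Origin under its centre
- tin: yellow jar with a metal lid, 54 mm across, 85 mm tall, on the desk; origin under its centre
- glue: small white bottle, 32 mm across, 75 mm tall, on the desk; origin under its centre
- mug: white mug, 80 mm across, 90 mm tall, on the desk; origin under its centre
- pad_block: wooden block 100 x 70 x 30 mm with a round ink pad on it, on the desk; origin under its centre
- phone: phone, 150 x 72 x 9 mm, lying on the desk; origin under its centre
There are look-alikes about, which are no part of the job. Leave any blue, green or orange look-alike of the part that bears ring_box_mid alone.

How it is judged:
On the way, in this order (a step that is already met when the one before it is completed fails the run):
1. a fingertip holds the flap well down while the ring box still waits on the plate before the sill (value of joint flap above 0.35 rad and contact force between the fingers and flap above 0.3 N and y of ring_box_mid in the frame of sill below 0 m and height (world z) of ring_box_mid above 0.15 m), for 0.1 s.
2. the ring box has dropped through into the safe while the fingertip still holds the flap down (x of ring_box_mid in the frame of safe between -0.115 and 0.125 m and y of ring_box_mid in the frame of safe between -0.13 and 0.13 m and height (world z) of ring_box_mid below 0.08 m and value of joint flap above 0.25 rad and contact force between the fingers and flap above 0.3 N), for 0.1 s.
At the end, for the whole second after the job is handed in: the ring box lies at rest inside the safe (its centre within the safe's outline and below 80 mm over the desk) and the flap is shut again (within 0.05 rad) (x of ring_box_mid in the frame of safe between -0.115 and 0.125 m and y of ring_box_mid in the frame of safe between -0.13 and 0.13 m and height (world z) of ring_box_mid below 0.08 m and value of joint flap below 0.05 rad and linear speed of ring_box below 0.03 m/s); the robot touches nothing.
It fails at once if the ring box is lifted off the plate (more than 12 mm) (height (world z) of ring_box_mid above 0.174 m).
It fails at once if the ring box is pushed out onto the shut flap (value of joint flap below 0.12 rad and y of ring_box_mid in the frame of sill above 0.012 m and height (world z) of ring_box_mid above 0.152 m).
It fails at once if the ring box is squeezed or pushed with more than 15 N (contact force between the fingers and ring_box above 15 N).
It fails at once if another thing is pushed more than 25 mm or knocked over (distance of any of watch_case, stamp, tin, glue, mug, pad_block, phone from where it was at the start of the episode above 0.025 m or angle between any of watch_case, stamp, tin, glue, mug, pad_block, phone's own z axis and vertical above 0.5 rad).
It also fails if it takes over 38 s, if anything falls off the work surface, if the arm or the gripper's body presses on something with over 40 N, if the wrist force passes 120 N, or if a joint passes its speed limit or range.

### The arm

A 6-joint arm with a two-finger parallel gripper is mounted at the origin on the work surface. World frame = base frame: x ahead of the robot, y to its left, z up, the work surface at z = 0. Lengths are in m, angles in rad, forces in N, time in s.
With the tool pointing down it reaches from about 0.275 to 0.875 m from the base axis. Payload 12.5 kg.
Tool frame: the origin (TCP) lies at the very end of the fingers, on their centre line; the grasp point (between the pads) lies 19 mm behind it (r.grip_depth is the distance from the TCP to the grasp point, in m); z points along the fingers, y is the direction in which the jaws open and shut (so a half turn about z gives the same grasp; the last joint's range is limited). The gripper opens to 85 mm and grips with 20 to 120 N. Pads are 22 mm wide; open, the fingers measure 114 mm over their backs; the gripper's body (76 mm by 85 mm) begins 54 mm behind the grasp point. The pads swing forward as they close: fully open they stand 13 mm farther back than shut.
Start: joints at [1.23, 0.351, 1.652, -0, 1.139, -0.085], TCP at [0.139, 0.532, 0.231] pointing down, gripper open.
Joint ranges: [-2.75, 2.75], [-0.79, 2.1], [0.01, 2.65], [-1.57, 4.71], [0.07, 3.14], [-2.87, 2.87]. Speed limits (rad/s): [2.22, 2.22, 2.79, 3.14, 3.14, 3.14].

### API

Orientations are given as a unit quaternion [x, y, z, w].
In Python, from workcell import r gives the robot as it stands.
- The arm moves only by the tool arm_command, never from a script. Its argument "commands" is a list of rows, each an object of numbers: "dx", "dy", "dz": the shift along the world's x, y, z in mm; "rx", "ry", "rz": the turn, a rotation vector about the world's x, y, z in rad; "gripper": the closure, from 0 (fully open) to 1 (shut). In form: [{"dx": .., "dy": .., "dz": .., "rx": .., "ry": .., "rz": .., "gripper": ..}, ...]. A call has 1 to 12 rows; each row shifts and turns the commanded pose from where the row before left it; what a row does not reach is not made up. A row lasts 1/10 s, in which the tool goes at most 50 mm and 8.59 degrees, less where a joint would pass 70% of its speed; a pose out of reach is approached as far as the arm can. A call is refused whole if a number of a shift passes 50 or a number of a turn 0.15, either way. A call with a gripper value outside its range is refused whole. The fingers move at their own pace and stop on an object; the grip force is fixed at half the most. Time passes only in rows, so rows that do not move let the fingers close. It gives the time, the measured TCP pose, the force and the opening at its end, in the units of the state.
- r.sense(): the state, without advancing time (a new reading comes with each control period).
- r.read_camera(name): name is "side" or "top" or "wrist"; returns the picture (420x560x3 uint8, red, green, blue); there is no depth.
- r.get_calibration(name): a dict with "vfov" (degrees; the focal length in pixels is half the picture's height over the tangent of half this angle, whatever the lens; pixels are square), "cx", "cy" (the principal point, pixels), "R" (3x3) and "t" (3): a world point X has camera coordinates R X + t; the wrist camera has in their place "hand_eye" (4x4, takes a point from camera to tool coordinates, whose origin is the TCP and whose axes are the flange's). Camera axes: x right, y down, z forward; pixel columns grow to the right and rows downward; lengths in m; the calibration is good to about 2 mm. A picture is of the moment at which its call begins: read the wrist's pose just before it. get_calibration takes no time and is no camera call.
- r.finish_job(): hands the job in, once; it reports no verdict.
The state is a dict: "time": time; "joints": joint angles; "joint_velocities": joint speeds; "joint_efforts": joint torques, N m; "eef_pos": TCP position; "tool_rot": TCP orientation; "wrist_force": force on the tool from outside, world axes, zero at the start; "wrist_torque": the same for the moment, N m; "gripper_width": opening from 0.0 (shut) to 1.0 (fully open).
Only numpy, scipy, OpenCV 4.12 (cv2) and the standard library are available. Lean on these libraries where they do the work, as an engineer would, in place of code of your own. Each camera call takes 0.05 s, during which the arm holds its last target. There are 200 camera calls.

## Working session

There is one attempt and no reset: what is moved stays moved. The work goes in short steps, Python scripts to look and compute and a tool call to move; the robot and the scene stay as the last step left them, time stands still between calls to the robot, and variables do not carry over. Pictures are saved under pics/ and viewed, about 8 in all and at most 12, crops included, and the job is handed in when it is done.

Besides the shell and the picture viewer there is one more tool, called as name(argument=value, ...), one argument or row to a line, values as JSON. arm_command: Moves the arm, as the interface text tells. Its arguments: {"type":"object","properties":{"commands":{"type":"array","items":{"type":"object","properties":{"dx":{"type":"number"},"dy":{"type":"number"},"dz":{"type":"number"},"rx":{"type":"number"},"ry":{"type":"number"},"rz":{"type":"number"},"gripper":{"type":"number"}}}}},"required":["commands"]}

```bash
mkdir -p pics; ls; python3 - <<'E'
from workcell import r
import cv2,numpy as np
s=r.sense();print(s)
for n in("top","side","wrist"):
    c=r.get_calibration(n);print(n,c)
    cv2.imwrite(f"pics/{n}0.png",r.read_camera(n)[:,:,::-1])
E
```

```text
pics
{'time': 0.0, 'joints': array([ 1.23041055e+00,  3.51246533e-01,  1.65242311e+00, -4.09491435e-06,
        1.13908663e+00, -8.46000420e-02]), 'joint_velocities': array([-2.58536957e-04,  3.39545417e-04,  1.28262017e-03,  2.45616834e-04,
       -1.26395353e-04, -7.09579627e-05]), 'joint_efforts': array([-6.28785219e-04, -5.06104696e+01, -2.91395491e+01, -1.24009030e-04,
        4.58330149e-03, -3.64157574e-05]), 'eef_pos': array([0.13901977, 0.53180244, 0.23075315]), 'tool_rot': array([ 1.27543633e-01,  9.91832790e-01, -5.69112937e-04, -1.20884231e-04]), 'wrist_force': array([-0.17350843,  0.47190188,  0.14699132]), 'wrist_torque': array([ 0.10260613,  0.02333485, -0.00971155]), 'gripper_width': 0.9984677327595272}
top {'vfov': 46.15549178030641, 'cx': 279.2312466482539, 'cy': 217.248043078825, 'R': array([[-0.00152265, -0.99996751, -0.00791593],
       [-0.99832249,  0.00197821, -0.05786441],
       [ 0.05787819,  0.00781454, -0.99829307]]), 't': array([0.01363358, 0.5133267 , 1.68284728])}
side {'vfov': 47.35619850721579, 'cx': 280.5506469222777, 'cy': 206.08475387006746, 'R': array([[ 0.73424697, -0.67886803, -0.00442469],
       [-0.50494598, -0.5417575 , -0.6719586 ],
       [ 0.45377411,  0.4956178 , -0.74057549]]), 't': array([-0.37479647,  0.35043897,  1.13300284])}
wrist {'vfov': 69.43851203385678, 'cx': 279.55538432856315, 'cy': 206.68746131102148, 'hand_eye': array([[-9.46978839e-04, -9.57783898e-01, -2.87487579e-01,
         7.30473205e-02],
       [ 9.99998882e-01, -1.23958596e-03,  8.35784614e-04,
         1.14240653e-03],
       [-1.15686661e-03, -2.87486466e-01,  9.57784001e-01,
        -1.42554028e-01],
       [ 0.00000000e+00,  0.00000000e+00,  0.00000000e+00,
         1.00000000e+00]])}
```

View pics/top0.png

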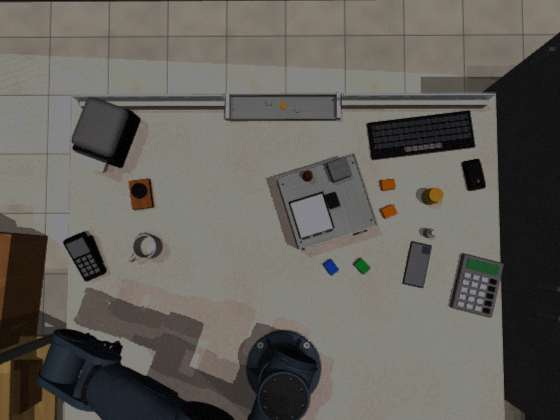

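View pics/side0.png

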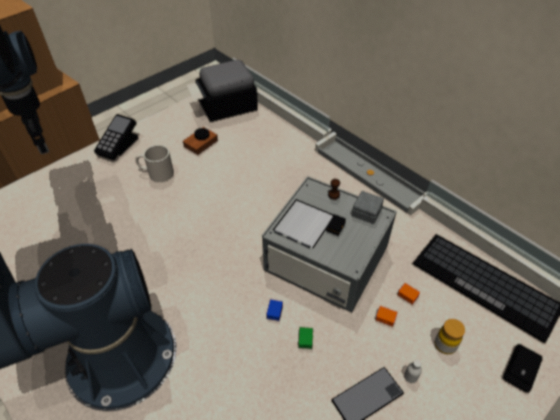

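Top view: safe around (322,200), bright flap (289–332, 193–240), black ring box at (332,200), stamp (307,175), watch case (338,168). The box sits on the right (-y) side of the flap, near the free edge. Measuring coarsely.

```bash
cat > h.py <<'E'
from workcell import r
import cv2,numpy as np
from scipy.spatial.transform import Rotation as Ro
def cam(n):
    c=r.get_calibration(n)
    f=210/np.tan(np.radians(c["vfov"]/2))
    if n=="wrist":
        s=r.sense();T=np.eye(4);T[:3,:3]=Ro.from_quat(s["tool_rot"]).as_matrix();T[:3,3]=s["eef_pos"]
        M=T@c["hand_eye"];return f,c["cx"],c["cy"],M[:3,:3],M[:3,3]
    R=np.array(c["R"]);return f,c["cx"],c["cy"],R.T,-R.T@np.array(c["t"])
def ray(C,px,z):
    f,cx,cy,R,o=C;p=np.atleast_2d(np.asarray(px,float))
    d=np.c_[(p[:,0]-cx)/f,(p[:,1]-cy)/f,np.ones(len(p))]@R.T
    return o+d*((z-o[2])/d[:,2])[:,None]
def proj(C,X):
    f,cx,cy,R,o=C;q=(np.atleast_2d(X)-o)@R
    return np.c_[cx+f*q[:,0]/q[:,2],cy+f*q[:,1]/q[:,2]]
E
python3 - <<'E'
from h import *
C=cam("top");im=cv2.imread("pics/top0.png")
roi=np.zeros(im.shape[:2],np.uint8);roi[185:250,280:350]=1
g=cv2.cvtColor(im,cv2.COLOR_BGR2GRAY)
m=((g>155)&(roi>0)).astype(np.uint8)
cs=cv2.findContours(m,0,2)[0];c=max(cs,key=cv2.contourArea)
q=ray(C,cv2.boxPoints(cv2.minAreaRect(c)),.15);print(cv2.contourArea(c),q,np.linalg.norm(np.diff(q,axis=0),axis=1))
for nm,p,z in(("box",(332.5,200.5),.174),("stamp",(307,175),.21),("watch",(338,168),.192)):print(nm,ray(C,p,z))
b=cv2.resize(im[130:270,250:400],None,fx=5,fy=5,interpolation=cv2.INTER_CUBIC);cv2.imwrite("pics/topc.png",cv2.resize(b,(640,600)))
E
```

```text
Traceback (most recent call last):
ValueError: max() iterable argument is empty
```

```bash
python3 - <<'E'
from h import *
C=cam("top");im=cv2.imread("pics/top0.png")
g=cv2.cvtColor(im,cv2.COLOR_BGR2GRAY)
print(g[215,280:350])
roi=np.zeros(im.shape[:2],np.uint8);roi[190:243,286:336]=1
m=((g>128)&(roi>0)).astype(np.uint8)
cs=cv2.findContours(m,0,2)[0];c=max(cs,key=cv2.contourArea)
q=ray(C,cv2.boxPoints(cv2.minAreaRect(c)),.15);print(cv2.contourArea(c),q,np.linalg.norm(np.diff(q,axis=0),axis=1))
for nm,p,z in(("box",(332.5,200.5),.174),("stamp",(307,175),.21),("watch",(338,168),.192)):print(nm,ray(C,p,z))
E
```

```text
[ 84  80  85  82  83  87  78  50  64  99  95  97  60  42  99 131 132 129
 133 131 131 130 133 132 135 131 131 133 131 132 134 135 131 130 134 132
 134 132 131 134 130 132 131 132 132 131 133 133 112  33  48  99 104 104
 107 104 106 103 103 101 103 105 103 105 105 107 105 103  96 103]
1024.5 [[ 0.54969153 -0.02489571  0.15      ]
 [ 0.57948139 -0.12065251  0.15      ]
 [ 0.47391492 -0.15277588  0.15      ]
 [ 0.44431154 -0.05738792  0.15      ]] [0.1002836  0.11034577 0.09987603]
box [[ 0.55621927 -0.15505105  0.174     ]]
stamp [[ 0.63145249 -0.07402121  0.21      ]]
watch [[ 0.65563642 -0.17106051  0.192     ]]
```

arm_command(
  commands=[
    {"dz": 48},
    {"dz": 48},
    {"dx": 24,"dy": -42,"rz": 0.138},
    {"dx": 24,"dy": -42,"rz": 0.138},
    {"dx": 24,"dy": -42,"rz": 0.138},
    {"dx": 24,"dy": -42,"rz": 0.138},
    {"dx": 24,"dy": -42},
    {"dx": 24,"dy": -42},
    {"dx": 24,"dy": -42},
    {"dx": 24,"dy": -42},
    {"dx": 24,"dy": -42},
    {"dx": 24,"dy": -42},
  ],
)

```text
validation failed for argument at $.co...
```

arm_command(
  commands=[
    {"dx": 24,"dy": -42},
    {"dx": 24,"dy": -42},
    {"dx": 24,"dy": -42},
    {"dx": 24,"dy": -42},
    {"dx": 24,"dy": -42},
    {},
    {},
  ],
)

```text
validation failed for argument at $.co...
```

```bash
python3 - <<'E'
from h import *
C=cam("wrist");im=r.read_camera("wrist")[:,:,::-1].copy()
cv2.imwrite("pics/w1.png",im);np.save("w1.npy",np.array(C,dtype=object),allow_pickle=True)
s=r.sense();print(s["time"],s["eef_pos"],s["tool_rot"],s["joints"])
E
```

```text
0.2 [0.13906821 0.53192917 0.23097861] [ 1.27554284e-01  9.91831529e-01 -3.39745310e-04 -8.12757110e-05] [ 1.23039508e+00  3.51031924e-01  1.65213930e+00  1.71630764e-05
  1.13911992e+00 -8.46029652e-02]
```

View pics/w1.png

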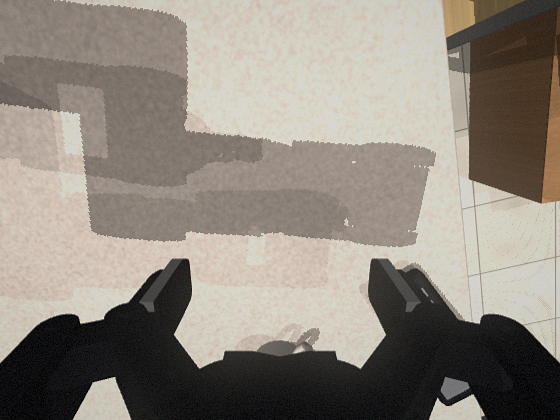

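The wrist view shows only desk, with the fingers at the bottom (rows 260 and below). Up in the image is world -x, so I need to stand on the +x side of the flap. The rows also need every field filled in.

arm_command(
  commands=[
    {"dx": 0,"dy": 0,"dz": 48,"rx": 0,"ry": 0,"rz": 0,"gripper": 0},
    {"dx": 0,"dy": 0,"dz": 48,"rx": 0,"ry": 0,"rz": 0,"gripper": 0},
    {"dx": 30,"dy": -38,"dz": 0,"rx": 0,"ry": 0,"rz": 0.138,"gripper": 0},
    {"dx": 30,"dy": -38,"dz": 0,"rx": 0,"ry": 0,"rz": 0.138,"gripper": 0},
    {"dx": 30,"dy": -38,"dz": 0,"rx": 0,"ry": 0,"rz": 0.138,"gripper": 0},
    {"dx": 30,"dy": -38,"dz": 0,"rx": 0,"ry": 0,"rz": 0.138,"gripper": 0},
    {"dx": 30,"dy": -38,"dz": 0,"rx": 0,"ry": 0,"rz": 0,"gripper": 0},
    {"dx": 30,"dy": -38,"dz": 0,"rx": 0,"ry": 0,"rz": 0,"gripper": 0},
    {"dx": 30,"dy": -38,"dz": 0,"rx": 0,"ry": 0,"rz": 0,"gripper": 0},
    {"dx": 30,"dy": -38,"dz": 0,"rx": 0,"ry": 0,"rz": 0,"gripper": 0},
    {"dx": 30,"dy": -38,"dz": 0,"rx": 0,"ry": 0,"rz": 0,"gripper": 0},
    {"dx": 30,"dy": -38,"dz": 0,"rx": 0,"ry": 0,"rz": 0,"gripper": 0},
  ],
)

```text
time: 1.4
eef_pos: [0.4359, 0.1559, 0.3274]
tool_rot: [-0.137, 0.991, 0.0, 0.0]
wrist_force: [-0.2, 1.1, 0.4]
gripper_width: 1.001
```

arm_command(
  commands=[
    {"dx": 30,"dy": -38,"dz": 0,"rx": 0,"ry": 0,"rz": 0,"gripper": 0},
    {"dx": 30,"dy": -38,"dz": 0,"rx": 0,"ry": 0,"rz": 0,"gripper": 0},
    {"dx": 30,"dy": -38,"dz": 0,"rx": 0,"ry": 0,"rz": 0,"gripper": 0},
    {"dx": 30,"dy": -38,"dz": 0,"rx": 0,"ry": 0,"rz": 0,"gripper": 0},
    {"dx": 30,"dy": -38,"dz": 0,"rx": 0,"ry": 0,"rz": 0,"gripper": 0},
    {"dx": 20,"dy": -38,"dz": 0,"rx": 0,"ry": 0,"rz": 0,"gripper": 0},
    {"dx": 20,"dy": -38,"dz": 0,"rx": 0,"ry": 0,"rz": 0,"gripper": 0},
    {"dx": 0,"dy": 0,"dz": 0,"rx": 0,"ry": 0,"rz": 0,"gripper": 0},
    {"dx": 0,"dy": 0,"dz": 0,"rx": 0,"ry": 0,"rz": 0,"gripper": 0},
  ],
)

```text
time: 2.3
eef_pos: [0.625, -0.1087, 0.3266]
tool_rot: [-0.137, 0.991, 0.0, -0.001]
wrist_force: [0.1, 1.0, 0.2]
gripper_width: 0.998
```

```bash
python3 - <<'E'
from h import *
C=cam("wrist");im=r.read_camera("wrist")[:,:,::-1].copy()
cv2.imwrite("pics/w2.png",im);np.save("w2.npy",np.array(C,dtype=object),allow_pickle=True)
s=r.sense();print(s["time"],s["eef_pos"],s["tool_rot"],s["joints"])
E
```

```text
2.35 [ 0.6248203  -0.10784794  0.32698403] [-1.37485431e-01  9.90503685e-01  2.77905087e-04 -3.58131262e-04] [-2.44429109e-01  4.37417006e-01  1.28940356e+00  2.51455741e-04
  1.41564400e+00 -2.09110901e+00]
```

View pics/w2.png

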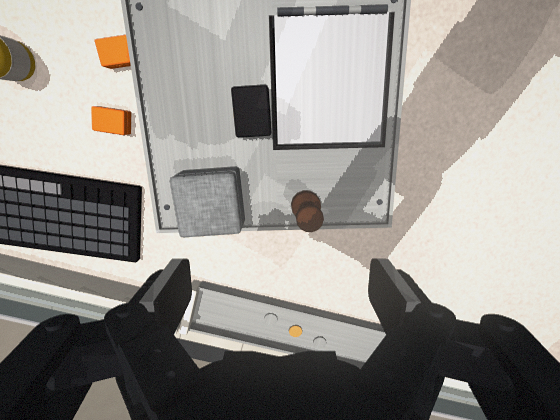

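Wrist view: opening outline about (272,14)–(389,14)–(387,146)–(274,149), black ring box (232–271, 85–138), watch case (208,202), stamp (307,210). Casting rays onto the planes.

```bash
python3 - <<'E'
from h import *
C=np.load("w2.npy",allow_pickle=True);im=cv2.imread("pics/w2.png");g=cv2.cvtColor(im,cv2.COLOR_BGR2GRAY)
print("cam",C[4])
roi=np.zeros(g.shape,np.uint8);roi[10:160,268:400]=1
m=((g>150)&(roi>0)).astype(np.uint8);roi2=0
m=cv2.morphologyEx(m,cv2.MORPH_OPEN,np.ones((5,5)))
# flap: white region by contour after splitting by dark gap
c=max(cv2.findContours(m,0,2)[0],key=cv2.contourArea)
P=cv2.boxPoints(cv2.minAreaRect(c));q=ray(C,P,.15);print(P,q,np.linalg.norm(np.diff(q,axis=0),axis=1))
m=((g<60)).astype(np.uint8);m[:78]=0;m[146:]=0;m[:,:225]=0;m[:,271:]=0
c=max(cv2.findContours(m,0,2)[0],key=cv2.contourArea)
P=cv2.boxPoints(cv2.minAreaRect(c));print(P)
for z in(.174,.15):
  q=ray(C,P,z);print(q,q.mean(0),np.linalg.norm(np.diff(q,axis=0),axis=1))
op=ray(C,[(272,14),(389,12),(387,146),(274,149)],.15);print("open",op,np.linalg.norm(np.diff(op,axis=0),axis=1))
print(ray(C,(306,197),.21),ray(C,(205,200),.192))
cv2.imwrite("pics/w2c.png",cv2.resize(im[70:160,220:300],None,fx=6,fy=6,interpolation=cv2.INTER_NEAREST))
E
```

```text
cam [ 0.55515886 -0.12755444  0.46920559]
[[273.8179    15.902107]
 [387.97366   12.975029]
 [391.249    140.71158 ]
 [277.09323  143.63864 ]] [[ 0.47116346 -0.15606357  0.15      ]
 [ 0.44033403 -0.05523322  0.15      ]
 [ 0.54748849 -0.00929468  0.15      ]
 [ 0.5822058  -0.12202044  0.15      ]] [0.1054382  0.11658657 0.11795079]
[[230.78171  86.94416]
 [267.66495  84.30964]
 [271.2893  135.05075]
 [234.40607 137.68527]]
[[ 0.54275744 -0.17654243  0.174     ]
 [ 0.53153609 -0.1448466   0.174     ]
 [ 0.57394097 -0.12989094  0.174     ]
 [ 0.58578395 -0.1630425   0.174     ]] [ 0.55850461 -0.15358061  0.174     ] [0.03362357 0.04496494 0.03520344]
[[ 0.54174921 -0.18052511  0.15      ]
 [ 0.52961558 -0.14625244  0.15      ]
 [ 0.57546794 -0.13008089  0.15      ]
 [ 0.58827375 -0.16592765  0.15      ]] [ 0.55877662 -0.15569652  0.15      ] [0.03635714 0.04862055 0.03806545]
open [[ 0.47013045 -0.15808868  0.15      ]
 [ 0.43934066 -0.05461222  0.15      ]
 [ 0.55370604 -0.01154115  0.15      ]
 [ 0.58835467 -0.12364918  0.15      ]] [0.10796013 0.12220703 0.11734027]
[[ 0.61489896 -0.08600854  0.21      ]] [[ 0.64770768 -0.17448509  0.192     ]]
```

View pics/w2c.png

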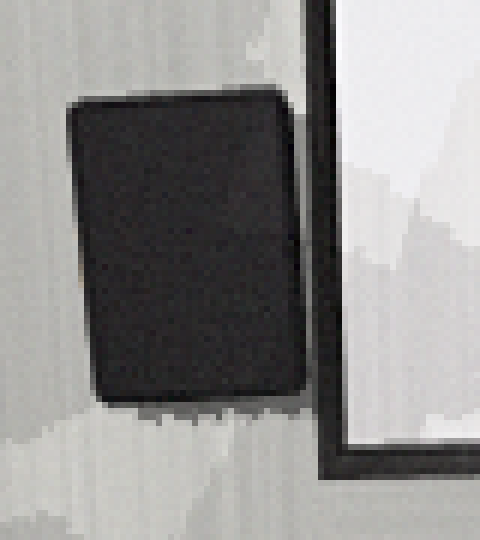

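Measured: sill about (0.547, -0.136), safe yaw about 16°. The box centre is about 20 mm behind the sill, and the opening reads 122 × 112 mm against the given 120 × 110. Next: yaw 20° further, tilt 25° so the +y fingertip is low, and move over the spot.

arm_command(
  commands=[
    {"dx": -15,"dy": -9,"dz": 0,"rx": 0,"ry": 0,"rz": 0.12,"gripper": 0},
    {"dx": -15,"dy": -9,"dz": 0,"rx": 0,"ry": 0,"rz": 0.12,"gripper": 0},
    {"dx": -15,"dy": -9,"dz": 0,"rx": 0,"ry": 0,"rz": 0.115,"gripper": 0},
    {"dx": -13,"dy": -9,"dz": 0,"rx": -0.117,"ry": -0.086,"rz": 0,"gripper": 0},
    {"dx": -12,"dy": -9,"dz": 0,"rx": -0.117,"ry": -0.086,"rz": 0,"gripper": 0},
    {"dx": -12,"dy": -9,"dz": 0,"rx": -0.117,"ry": -0.086,"rz": 0,"gripper": 0},
    {"dx": 0,"dy": 0,"dz": -30,"rx": 0,"ry": 0,"rz": 0,"gripper": 0},
    {"dx": 0,"dy": 0,"dz": -30,"rx": 0,"ry": 0,"rz": 0,"gripper": 0},
    {"dx": 0,"dy": 0,"dz": -20,"rx": 0,"ry": 0,"rz": 0,"gripper": 0},
    {"dx": 0,"dy": 0,"dz": 0,"rx": 0,"ry": 0,"rz": 0,"gripper": 0},
    {"dx": 0,"dy": 0,"dz": 0,"rx": 0,"ry": 0,"rz": 0,"gripper": 0},
  ],
)

```text
time: 3.45
eef_pos: [0.5433, -0.1615, 0.2483]
tool_rot: [-0.303, 0.928, -0.205, 0.068]
wrist_force: [0.3, -0.5, -0.1]
gripper_width: 1.0
```

```bash
python3 - <<'E'
from h import *
C=cam("wrist");s=r.sense();w=r.read_camera("wrist")[:,:,::-1];sd=r.read_camera("side")[:,:,::-1]
Rm=Ro.from_quat(s["tool_rot"]).as_matrix()
print(s["time"],s["eef_pos"],s["joints"],"toolY",Rm[:,1],"toolZ",Rm[:,2])
a=cv2.resize(sd[100:310,230:440],(600,600),interpolation=cv2.INTER_CUBIC)
cv2.imwrite("pics/m1.png",np.hstack([cv2.resize(w,(400,300)),cv2.resize(a,(400,300))])[:, :]);cv2.imwrite("pics/s1.png",a);cv2.imwrite("pics/w3.png",w)
E
```

```text
3.45 [ 0.54325992 -0.16152031  0.24829229] [-0.245436    0.23640613  1.83013079 -0.39627885  0.77000342 -2.20412833] toolY [-0.53513333  0.73154329 -0.42246507] toolZ [ 0.25094661 -0.33986092 -0.9063776 ]
```

View pics/m1.png

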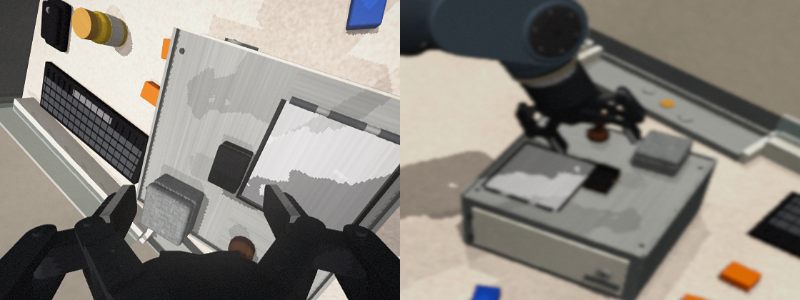

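Left panel: the fingers straddle the box, with B behind it and A over the flap. Right panel confirms it. From the picture, the open tips sit about 13 mm behind the TCP, so B's tip is at v≈-54 and A's at v≈+30 relative to the sill. Descending.

arm_command(
  commands=[
    {"dx": 0,"dy": 0,"dz": -40,"rx": 0,"ry": 0,"rz": 0,"gripper": 0},
    {"dx": 0,"dy": 0,"dz": -35,"rx": 0,"ry": 0,"rz": 0,"gripper": 0},
    {"dx": 0,"dy": 0,"dz": 0,"rx": 0,"ry": 0,"rz": 0,"gripper": 0},
  ],
)

```text
time: 3.85
eef_pos: [0.5415, -0.1618, 0.1696]
tool_rot: [-0.303, 0.929, -0.204, 0.065]
wrist_force: [0.1, -0.6, -0.3]
gripper_width: 1.0
```

arm_command(
  commands=[
    {"dx": 0,"dy": 0,"dz": -10,"rx": 0,"ry": 0,"rz": 0,"gripper": 0},
    {"dx": 0,"dy": 0,"dz": -10,"rx": 0,"ry": 0,"rz": 0,"gripper": 0},
    {"dx": 0,"dy": 0,"dz": 0,"rx": 0,"ry": 0,"rz": 0,"gripper": 0},
  ],
)

```text
time: 4.15
eef_pos: [0.5439, -0.1624, 0.153]
tool_rot: [-0.303, 0.928, -0.206, 0.068]
wrist_force: [0.9, -1.4, 4.8]
gripper_width: 1.005
```

```bash
python3 - <<'E'
from h import *
C=cam("wrist");s=r.sense();w=r.read_camera("wrist")[:,:,::-1];sd=r.read_camera("side")[:,:,::-1]
print(s["time"],s["eef_pos"],s["wrist_force"])
a=sd[100:310,220:440]
cv2.imwrite("pics/m2.png",np.hstack([cv2.resize(w[130:],(400,280)),cv2.resize(a,(400,280),interpolation=cv2.INTER_CUBIC)]))
E
```

```text
4.15 [ 0.54388246 -0.16241548  0.15299297] [ 0.93545334 -1.37653389  4.76848744]
```

View pics/m2.png

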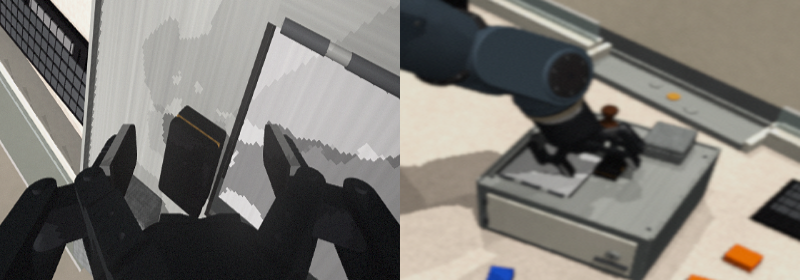

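The wrist feels 4.8 N, so A is on the flap and beginning to open it, and B stands behind the box. I'll press down further.

arm_command(
  commands=[
    {"dx": 0,"dy": 0,"dz": -9,"rx": 0,"ry": 0,"rz": 0,"gripper": 0},
    {"dx": 0,"dy": 0,"dz": -8,"rx": 0,"ry": 0,"rz": 0,"gripper": 0},
    {"dx": 0,"dy": 0,"dz": -8,"rx": 0,"ry": 0,"rz": 0,"gripper": 0},
    {"dx": 0,"dy": 0,"dz": 0,"rx": 0,"ry": 0,"rz": 0,"gripper": 0},
    {"dx": 0,"dy": 0,"dz": 0,"rx": 0,"ry": 0,"rz": 0,"gripper": 0},
  ],
)

```text
time: 4.75
eef_pos: [0.5438, -0.1622, 0.1283]
tool_rot: [-0.303, 0.928, -0.206, 0.068]
wrist_force: [2.0, 1.3, 4.4]
gripper_width: 0.999
```

```bash
python3 - <<'E'
from h import *
s=r.sense();w=r.read_camera("wrist")[:,:,::-1];sd=r.read_camera("side")[:,:,::-1]
print(s["time"],s["eef_pos"],s["wrist_force"])
a=sd[100:310,220:440]
cv2.imwrite("pics/m3.png",np.hstack([cv2.resize(w[130:],(400,280)),cv2.resize(a,(400,280),interpolation=cv2.INTER_CUBIC)]))
E
```

```text
4.75 [ 0.54384109 -0.16223928  0.12827652] [2.01259879 1.33342577 4.36784244]
```

View pics/m3.png

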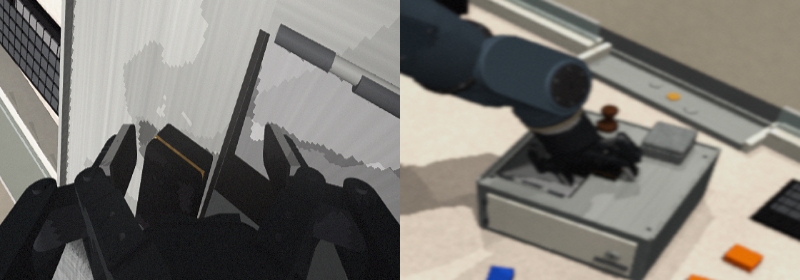

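Flap is well open (force direction suggests about 0.5 rad) and the box is still on the plate. Now pushing along +y of the safe.

arm_command(
  commands=[
    {"dx": -1.7,"dy": 5.8,"dz": -0.5,"rx": 0,"ry": 0,"rz": 0,"gripper": 0},
    {"dx": -1.7,"dy": 5.8,"dz": -0.5,"rx": 0,"ry": 0,"rz": 0,"gripper": 0},
    {"dx": -1.7,"dy": 5.8,"dz": -0.5,"rx": 0,"ry": 0,"rz": 0,"gripper": 0},
    {"dx": -1.7,"dy": 5.8,"dz": 0,"rx": 0,"ry": 0,"rz": 0,"gripper": 0},
    {"dx": -1.7,"dy": 5.8,"dz": 0,"rx": 0,"ry": 0,"rz": 0,"gripper": 0},
  ],
)

```text
time: 5.35
eef_pos: [0.5363, -0.1336, 0.1277]
tool_rot: [-0.303, 0.928, -0.207, 0.069]
wrist_force: [5.8, -10.8, 17.5]
gripper_width: 1.004
```

```bash
python3 - <<'E'
from h import *
s=r.sense();w=r.read_camera("wrist")[:,:,::-1];sd=r.read_camera("side")[:,:,::-1]
print(s["time"],s["eef_pos"],s["wrist_force"])
a=sd[100:310,220:440]
cv2.imwrite("pics/m4.png",np.hstack([cv2.resize(w[130:],(400,280)),cv2.resize(a,(400,280),interpolation=cv2.INTER_CUBIC)]))
E
```

```text
5.35 [ 0.53625305 -0.13360935  0.12770241] [  5.8326372  -10.77012865  17.45625783]
```

View pics/m4.png

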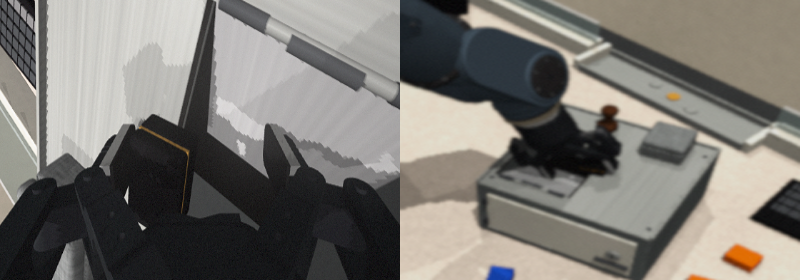

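Force rose to about 21 N, more than I want. I'll back off 2 mm and read again before going on.

arm_command(
  commands=[
    {"dx": 0.6,"dy": -1.9,"dz": 0,"rx": 0,"ry": 0,"rz": 0,"gripper": 0},
    {"dx": 0,"dy": 0,"dz": 0,"rx": 0,"ry": 0,"rz": 0,"gripper": 0},
  ],
)

```text
time: 5.65
eef_pos: [0.5364, -0.135, 0.1272]
tool_rot: [-0.303, 0.928, -0.206, 0.069]
wrist_force: [4.2, 0.1, 10.3]
gripper_width: 0.999
```

```bash
python3 - <<'E'
from h import *
s=r.sense();print(s["time"],s["eef_pos"],s["wrist_force"],s["wrist_torque"])
w=r.read_camera("wrist")[:,:,::-1];cv2.imwrite("pics/w5.png",cv2.resize(w[150:,100:440],(800,600),interpolation=cv2.INTER_CUBIC))
E
```

```text
5.65 [ 0.53641555 -0.13500442  0.12719388] [ 4.1607877   0.08123816 10.32382112] [-0.12201016 -0.77007746  0.08165352]
```

View pics/w5.png

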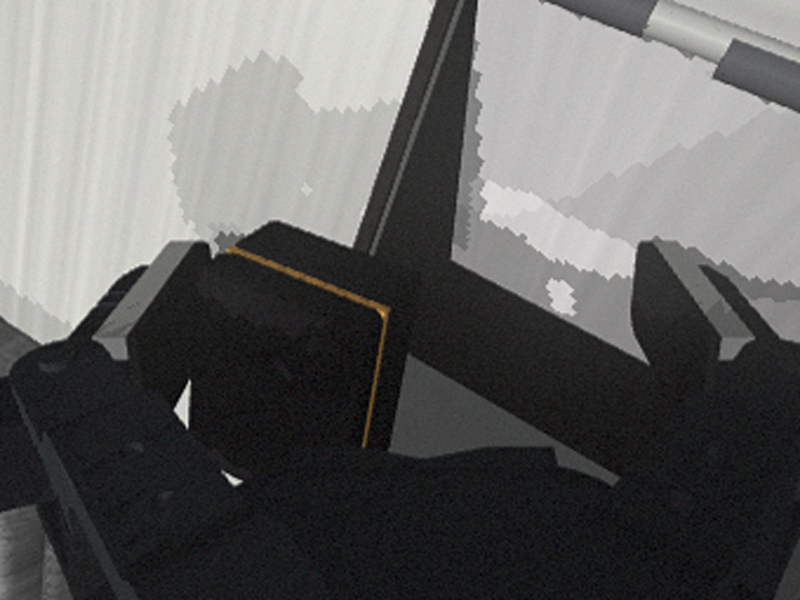

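The box is still flat and partly over the sill, with B flush behind it. The extra z force suggests B is dragging on the plate, so I'll raise 3 mm and go on in smaller steps.

arm_command(
  commands=[
    {"dx": 0,"dy": 0,"dz": 3,"rx": 0,"ry": 0,"rz": 0,"gripper": 0},
    {"dx": 0,"dy": 0,"dz": 0,"rx": 0,"ry": 0,"rz": 0,"gripper": 0},
  ],
)

```text
time: 5.9
eef_pos: [0.536, -0.1347, 0.1297]
tool_rot: [-0.303, 0.928, -0.206, 0.069]
wrist_force: [5.1, 0.1, 2.6]
gripper_width: 0.999
```

arm_command(
  commands=[
    {"dx": -0.6,"dy": 1.9,"dz": 0,"rx": 0,"ry": 0,"rz": 0,"gripper": 0},
    {"dx": -0.6,"dy": 1.9,"dz": 0,"rx": 0,"ry": 0,"rz": 0,"gripper": 0},
  ],
)

```text
time: 6.1
eef_pos: [0.5339, -0.1311, 0.129]
tool_rot: [-0.303, 0.928, -0.205, 0.068]
wrist_force: [3.4, -2.3, 3.6]
gripper_width: 1.003
```

Low force again. Continuing.

arm_command(
  commands=[
    {"dx": -0.9,"dy": 2.9,"dz": 0,"rx": 0,"ry": 0,"rz": 0,"gripper": 0},
    {"dx": -0.9,"dy": 2.9,"dz": 0,"rx": 0,"ry": 0,"rz": 0,"gripper": 0},
    {"dx": -0.9,"dy": 2.9,"dz": 0,"rx": 0,"ry": 0,"rz": 0,"gripper": 0},
  ],
)

```text
time: 6.4
eef_pos: [0.5315, -0.1224, 0.1291]
tool_rot: [-0.303, 0.928, -0.205, 0.068]
wrist_force: [3.3, -2.7, 3.4]
gripper_width: 0.999
```

arm_command(
  commands=[
    {"dx": -0.9,"dy": 2.9,"dz": 0,"rx": 0,"ry": 0,"rz": 0,"gripper": 0},
    {"dx": -0.9,"dy": 2.9,"dz": 0,"rx": 0,"ry": 0,"rz": 0,"gripper": 0},
  ],
)

```text
time: 6.6
eef_pos: [0.5295, -0.1166, 0.1289]
tool_rot: [-0.303, 0.928, -0.205, 0.068]
wrist_force: [4.6, -3.3, 4.3]
gripper_width: 1.001
```

```bash
python3 - <<'E'
from h import *
s=r.sense();print(s["time"],s["eef_pos"],s["wrist_force"],s["wrist_torque"])
w=r.read_camera("wrist")[:,:,::-1];cv2.imwrite("pics/w6.png",cv2.resize(w[150:,100:440],(600,450),interpolation=cv2.INTER_CUBIC))
E
```

```text
6.6 [ 0.5295334  -0.11655584  0.12893802] [ 4.61867863 -3.29268962  4.26681571] [-0.41157557 -0.58214747  0.06344412]
```

View pics/w6.png

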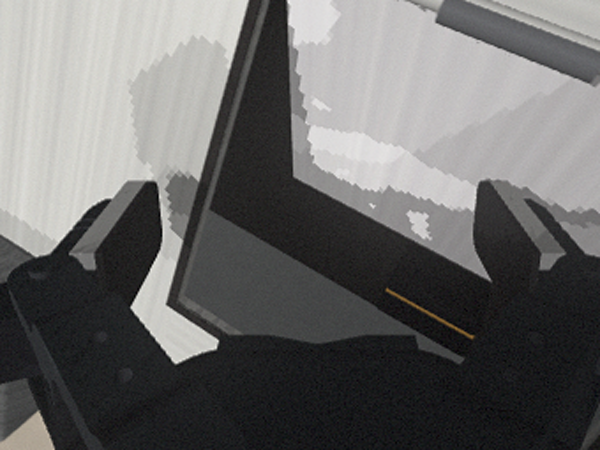

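The box has dropped away past the flap's free edge (seam at (385,290)–(475,338)). I'll hold, then check numerically that it's still and down on the safe floor.

arm_command(
  commands=[
    {"dx": 0,"dy": 0,"dz": 0,"rx": 0,"ry": 0,"rz": 0,"gripper": 0},
    {"dx": 0,"dy": 0,"dz": 0,"rx": 0,"ry": 0,"rz": 0,"gripper": 0},
    {"dx": 0,"dy": 0,"dz": 0,"rx": 0,"ry": 0,"rz": 0,"gripper": 0},
  ],
)

```text
time: 6.95
eef_pos: [0.5294, -0.1167, 0.1287]
tool_rot: [-0.303, 0.928, -0.205, 0.068]
wrist_force: [3.3, 1.3, 3.7]
gripper_width: 0.998
```

```bash
python3 - <<'E'
from h import *
C=cam("wrist");s=r.sense();print(s["time"],s["eef_pos"],s["wrist_force"],C[4])
w=r.read_camera("wrist")[:,:,::-1].copy();cv2.imwrite("pics/w7.png",cv2.resize(w[150:,100:440],(600,450),interpolation=cv2.INTER_CUBIC))
old=cv2.resize(cv2.imread("pics/w6.png"),(340,270),interpolation=cv2.INTER_AREA)
for n,i in(("old",old),("new",w[150:,100:440])):
    b,g,rr=[i[:,:,k].astype(int) for k in range(3)];m=((rr-b>35)&(rr>60));m[:, :150]=0;m[:100]=0
    y,x=np.nonzero(m)
    if len(x)==0:print(n,"none");continue
    (c,(a,b2),an)=cv2.minAreaRect(np.c_[x,y].astype(np.float32));L=max(a,b2)
    P=np.array([[x.min()+100,y[x.argmin()]+150],[x.max()+100,y[x.argmax()]+150]])
    print(n,len(x),P.tolist(),L)
    for z in(.11,.09,.07,.05,.035,.025):
        q=ray(C,P,z);print(z,q.round(3)[:,:2].tolist(),np.linalg.norm(q[0]-q[1]).round(4))
E
```

```text
6.95 [ 0.5293793  -0.11668049  0.12869648] [3.28864483 1.26159575 3.66015578] [ 0.43510634 -0.11033637  0.25786245]
old 116 [[319, 323], [368, 351]] 56.937416076660156
0.11 [[0.556, -0.075], [0.546, -0.047]] 0.0305
0.09 [[0.572, -0.071], [0.561, -0.038]] 0.0347
0.07 [[0.589, -0.066], [0.576, -0.029]] 0.0388
0.05 [[0.605, -0.061], [0.591, -0.021]] 0.0429
0.035 [[0.617, -0.058], [0.602, -0.014]] 0.046
0.025 [[0.625, -0.055], [0.61, -0.01]] 0.0481
new 109 [[318, 324], [367, 351]] 56.938541412353516
0.11 [[0.557, -0.075], [0.547, -0.047]] 0.0304
0.09 [[0.573, -0.071], [0.562, -0.038]] 0.0345
0.07 [[0.59, -0.066], [0.577, -0.03]] 0.0386
0.05 [[0.606, -0.061], [0.592, -0.021]] 0.0427
0.035 [[0.619, -0.058], [0.603, -0.015]] 0.0458
0.025 [[0.627, -0.055], [0.611, -0.01]] 0.0478
```

View pics/w7.png

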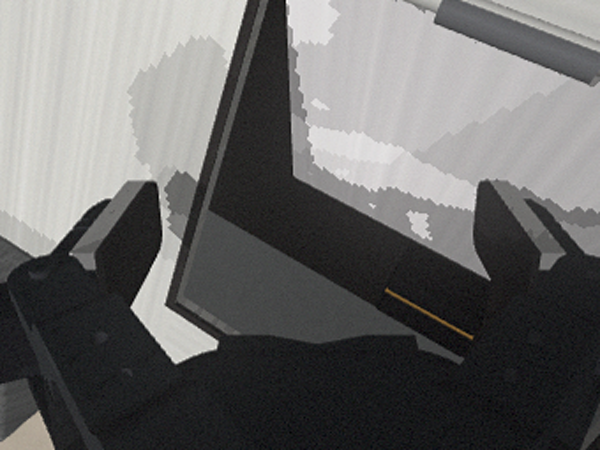

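The seam is stationary. Its length fits either the long side on the floor (z≈0.03) or the short side at z≈0.09, caught at the flap's edge. I'll shift 16 mm along the flap, still holding it, and triangulate to decide.

arm_command(
  commands=[
    {"dx": -1.1,"dy": 3.8,"dz": 0,"rx": 0,"ry": 0,"rz": 0,"gripper": 0},
    {"dx": -1.1,"dy": 3.8,"dz": 0,"rx": 0,"ry": 0,"rz": 0,"gripper": 0},
    {"dx": -1.1,"dy": 3.8,"dz": 0,"rx": 0,"ry": 0,"rz": 0,"gripper": 0},
    {"dx": -1.1,"dy": 3.8,"dz": 0,"rx": 0,"ry": 0,"rz": 0,"gripper": 0},
    {"dx": 0,"dy": 0,"dz": 0,"rx": 0,"ry": 0,"rz": 0,"gripper": 0},
    {"dx": 0,"dy": 0,"dz": 0,"rx": 0,"ry": 0,"rz": 0,"gripper": 0},
  ],
)

```text
time: 7.6
eef_pos: [0.5287, -0.103, 0.1329]
tool_rot: [-0.302, 0.927, -0.208, 0.071]
wrist_force: [7.0, -13.5, 29.8]
gripper_width: 1.001
```

```bash
python3 - <<'E'
from h import *
C=cam("wrist");s=r.sense();print(s["time"],s["eef_pos"],s["wrist_force"],C[4])
w=r.read_camera("wrist")[:,:,::-1].copy();cv2.imwrite("pics/w8.png",cv2.resize(w[150:,100:440],(600,450),interpolation=cv2.INTER_CUBIC))
i=w[150:,100:440];b,g,rr=[i[:,:,k].astype(int) for k in range(3)];m=((rr-b>35)&(rr>60));m[:, :150]=0;m[:100]=0
y,x=np.nonzero(m);P=np.array([[x.min()+100,y[x.argmin()]+150],[x.max()+100,y[x.argmax()]+150]]);print(len(x),P.tolist())
for z in(.11,.09,.07,.05,.035,.025,.015):
    q=ray(C,P,z);print(z,q.round(3)[:,:2].tolist(),np.linalg.norm(q[0]-q[1]).round(4))
# flap free edge prediction
S=np.array([.547,-.136,.15]);ex=np.array([.96,.28,0]);ey=np.array([-.28,.96,0])
for th in(.45,.55,.65,.75):
    e=[S-ex*.08+ex*.117*np.cos(th)-np.array([0,0,.117*np.sin(th)])+ey*v for v in(.002,.06)]
    print(th,((proj(C,e)-[100,150])*[600/340,450/270]).round().tolist())
g=cv2.cvtColor(i,cv2.COLOR_BGR2GRAY)
for col in(170,180,190,200):print(col,g[60:240:6,col])
E
```

```text
7.6 [ 0.52871726 -0.10303723  0.13288826] [  6.97489484 -13.45991249  29.78705089] [ 0.43328819 -0.0963221   0.26118331]
95 [[309, 309], [356, 336]]
0.11 [[0.556, -0.071], [0.547, -0.042]] 0.0307
0.09 [[0.573, -0.068], [0.562, -0.035]] 0.0348
0.07 [[0.589, -0.064], [0.577, -0.027]] 0.0388
0.05 [[0.605, -0.061], [0.592, -0.02]] 0.0429
0.035 [[0.618, -0.058], [0.603, -0.015]] 0.0459
0.025 [[0.626, -0.057], [0.611, -0.011]] 0.048
0.015 [[0.634, -0.055], [0.618, -0.007]] 0.05
0.45 [[251.0, 173.0], [381.0, 246.0]]
0.55 [[268.0, 153.0], [396.0, 222.0]]
0.65 [[284.0, 133.0], [409.0, 198.0]]
0.75 [[299.0, 112.0], [423.0, 175.0]]
170 [205 204 224 228 227 220 164 149 149 154  44  45  40  41  38  59  76  71
  70  71  74  65  71  66  54  28  21  30  24  35]
180 [229 209 209 230 231 232 220 161 150 147 125  44  42  38  38  38  60  69
  71  75  68  73  68  63  70  28  22  26  32  22]
190 [208 210 209 230 228 229 222 231 165 152 149 130  45  43  42  36  34  52
  71  74  71  67  67  73  49  25  23  25  23  23]
200 [216 209 207 203 226 226 217 214 217 150 151 148  82  45  46  42  37  33
  47  67  69  67  69  69  29  20  22  27  27  25]
```

The two views agree at z≈0.035 with a seam length of 46 mm, so the box lies on the safe's floor (safe x≈83, y≈83). The finger's outer side met the plate's far edge, giving about 33 N, so I'm backing off at once before rising.

arm_command(
  commands=[
    {"dx": 2.2,"dy": -7.6,"dz": 0,"rx": 0,"ry": 0,"rz": 0,"gripper": 0},
    {"dx": 2.2,"dy": -7.6,"dz": 0,"rx": 0,"ry": 0,"rz": 0,"gripper": 0},
    {"dx": 0,"dy": 0,"dz": 0,"rx": 0,"ry": 0,"rz": 0,"gripper": 0},
    {"dx": 0,"dy": 0,"dz": 0,"rx": 0,"ry": 0,"rz": 0,"gripper": 0},
  ],
)

```text
time: 8.05
eef_pos: [0.5293, -0.1168, 0.1288]
tool_rot: [-0.303, 0.928, -0.205, 0.067]
wrist_force: [2.7, -2.9, 4.5]
gripper_width: 0.999
```

arm_command(
  commands=[
    {"dx": 0,"dy": 0,"dz": 5,"rx": 0,"ry": 0,"rz": 0,"gripper": 0},
    {"dx": 0,"dy": 0,"dz": 10,"rx": 0,"ry": 0,"rz": 0,"gripper": 0},
    {"dx": 0,"dy": 0,"dz": 15,"rx": 0,"ry": 0,"rz": 0,"gripper": 0},
    {"dx": 0,"dy": 0,"dz": 20,"rx": 0,"ry": 0,"rz": 0,"gripper": 0},
    {"dx": 0,"dy": 0,"dz": 30,"rx": 0,"ry": 0,"rz": 0,"gripper": 0},
    {"dx": 0,"dy": 0,"dz": 40,"rx": 0,"ry": 0,"rz": 0,"gripper": 0},
    {"dx": 0,"dy": 0,"dz": 40,"rx": 0,"ry": 0,"rz": 0,"gripper": 0},
    {"dx": 0,"dy": 0,"dz": 40,"rx": 0,"ry": 0,"rz": 0,"gripper": 0},
    {"dx": 0,"dy": 0,"dz": 0,"rx": 0,"ry": 0,"rz": 0,"gripper": 0},
    {"dx": 0,"dy": 0,"dz": 0,"rx": 0,"ry": 0,"rz": 0,"gripper": 0},
  ],
)

```text
time: 9.05
eef_pos: [0.5287, -0.1164, 0.3289]
tool_rot: [-0.303, 0.928, -0.205, 0.067]
wrist_force: [-0.7, 1.4, -0.5]
gripper_width: 1.001
```

```bash
python3 - <<'E'
from h import *
s=r.sense();print(s["time"],s["eef_pos"],s["wrist_force"])
C=cam("wrist");w=r.read_camera("wrist")[:,:,::-1].copy();sd=r.read_camera("side")[:,:,::-1]
# flap shut? brightness at points on shut flap plane, and its measured outline
g=cv2.cvtColor(w,cv2.COLOR_BGR2GRAY);S=np.array([.547,-.136,.15]);ex=np.array([.96,.28,0]);ey=np.array([-.28,.96,0])
for u in(-.07,-.04,0,.025,.033,.045):
    p=proj(C,[S+ex*u+ey*v for v in(.02,.055,.09)]).round().astype(int)
    print(u,[(a.tolist(),int(g[a[1],a[0]]) if 0<=a[0]<560 and 0<=a[1]<420 else None) for a in p])
# stamp and watch case shift: compare side view to start
d=cv2.absdiff(sd.copy(),cv2.imread("pics/side0.png")).max(2)
print("stamp",d[175:202,326:342].mean(),"watch",d[190:222,350:385].mean(),"flap",d[205:242,280:330].mean())
cv2.imwrite("pics/f.png",np.hstack([cv2.resize(w,(400,300)),cv2.resize(sd[100:310,220:440],(400,300))]))
E
```

```text
9.05 [ 0.52873879 -0.11642687  0.32889129] [-0.71522441  1.43639708 -0.49578487]
-0.07 [([373, 133], 235), ([408, 147], 233), ([446, 162], 220)]
-0.04 [([360, 162], 236), ([393, 176], 235), ([429, 192], 220)]
0 [([344, 197], 235), ([375, 212], 226), ([409, 227], 219)]
0.025 [([335, 217], 225), ([365, 232], 225), ([397, 248], 145)]
0.033 [([332, 223], 222), ([362, 238], 151), ([393, 254], 150)]
0.045 [([328, 232], 180), ([357, 247], 120), ([388, 263], 105)]
stamp 14.604166666666666 watch 15.057142857142857 flap 18.368648648648648
```

Picture limit reached. Numerically, the flap's surface shows bright out to its shut free edge, and the wrist force is back to noise.

```bash
python3 -c "
from workcell import r
print(r.sense()['time'],r.finish_job())"
```

```text
the job is handed in; nothing more can be done
9.15 None
```

The ring box is in the safe, the flap looks shut, and I handed the job in at 9.15 s. No verdict is reported, so whether it passed is my own reading.

**What I did:** I tilted the open gripper so one fingertip pressed the flap down to an estimated 0.5–0.6 rad. The other fingertip then pushed the box over the sill, and it fell through with the flap still held. I then lifted the hand straight up and clear.

**Last checks:**
- **Box:** two wrist views put its brass seam at z ≈ 0.035 m with a length of 46 mm. That fits the box lying on the safe floor at about x 83, y 83 mm in the safe's frame. It had not moved over about 0.4 s.
- **Flap:** the sampled points are bright out to about the shut free edge, so it reads as shut. This is a numeric check only, because I had reached the limit of 12 pictures.
- **Robot:** the wrist force is back to noise (about 1.7 N) with the gripper in free air.
- **Stamp and watch case:** comparing the side view with the start gave no clear answer, with differences of about 15 grey levels there and 18 on the flap. I saw no sign that either was touched.

**Doubts:**
- **Push force:** the wrist read about 21 N during the first push. I put most of that down to the fingertip dragging on the plate, since it fell to about 5 N after I raised the hand 3 mm. I can't rule out that the force on the box briefly neared the 15 N limit.
- **Contact at the far side:** a 16 mm shift for the second view ran into something there, probably the edge of the opening. It gave about 33 N, under the 40 N limit, and I backed off at once.

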